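# Right the toppled bottle and close the carrying box

### The arm

A 6-joint arm with a two-finger parallel gripper is mounted at the origin on the work surface; the furniture and walls round the work are solid. World frame = base frame: x ahead of the robot, y to its left, z up, the work surface at z = 0. Lengths are in m, angles in rad, forces in N, time in s.
With the tool pointing down it reaches from about 0.35 to 0.775 m from the base axis. Payload 7.3 kg.
Tool frame: the origin (TCP) lies at the very end of the fingers, on their centre line; the grasp point (between the pads) lies 19 mm behind it (robot.tcp_to_grasp is the z of the grasp point in the tool frame, in m); z points along the fingers, y is the line along which they close (so a half turn about z gives the same grasp; the last joint's range is limited). The gripper opens to 92 mm and grips with 3 to 60 N. Pads are 19 mm wide; open, the fingers measure 130 mm over their backs; the gripper's body (75 mm by 190 mm) begins 47 mm behind the grasp point.
Start: joints at [-1.319, 0.342, 1.524, -0, 1.275, -0.146], TCP at [0.203, -0.484, 0.189] pointing down, gripper open.
Joint ranges: [-2.53, 2.53], [-0.77, 2.02], [0.04, 2.7], [-1, 4.14], [0.28, 2.66], [-3.11, 3.11]. Speed limits (rad/s): [2.57, 2.57, 3.14, 3.14, 3.14, 3.14].

### API

Orientations are given as [roll, pitch, yaw] about the fixed x, y, z axes, in that order (R = Rz(yaw) Ry(pitch) Rx(roll)).
In Python, from cell import monitor, read_camera, get_calibration, job, robot gives the robot as it stands. The module is installed in compiled form; this text tells all that it offers.
- The arm moves only by the tool send_rows, never from a script. Its argument "targets" is a list of rows, each an object with "translation": the shift along the tool's x, y, z in cm, a list of three; "spin": the turn about the tool's z in degrees; "jaw": the opening, from 0 (shut) to 1 (fully open). A call has exactly 5 rows; each row is the pose to reach, as a shift and turn from the pose commanded when the call began, along the tool's axes at that moment; what a row does not reach only later rows make up. A row lasts 1/10 s, in which the tool goes at most 50 mm and 8.59 degrees, less where a joint would pass 70% of its speed; a pose out of reach is approached as far as the arm can. A call with a gripper value outside its range is refused whole. The fingers move at their own pace and stop on an object; "force" is the grip in N (left out, the last holds). Time passes only in rows, so rows that repeat a pose let the fingers close, or fill a call up. It gives the time, the measured TCP pose, the force, the opening and the grip force at its end, in the units of the state.
- monitor.observe(): the state, without advancing time (a new reading comes with each control period).
- read_camera(name): name is "side" or "top"; returns (picture, depth): 480x640x3 uint8, red, green, blue; 480x640 float32, m along the optical axis (not along the pixel's ray), 0 where there is no reading.
- get_calibration(name): a dict with "intrinsics" (3x3 intrinsics, pixels), "D" ([k1, k2, p1, p2, k3] as OpenCV has them; the pictures are not rectified), "origin" and "orientation" of the camera in the world. Camera axes: x right, y up, looking along -z (the intrinsics and any distortion apply to the point x, -y, -z); pixel columns grow to the right and rows downward; lengths in m; the calibration is good to about 2 mm. A picture is of the moment at which its call begins. get_calibration takes no time and is no camera call.
- job.hand_in(): hands the job in; it is judged then, once.
The state is a dict: "time": time; "qpos": joint angles; "qvel": joint speeds; "joint_efforts": joint torques, N m; "tool_pos": TCP position; "tool_rot": TCP orientation; "contact_force": force on the tool from outside, world axes, zero at the start; "torque": the same for the moment, N m; "opening": finger opening in m; "grip_force": force on a finger pad.
Only numpy, scipy, OpenCV 4.12 (cv2) and the standard library are available. Lean on these libraries where they do the work, as an engineer would, in place of code of your own. Each camera call takes 0.05 s, during which the arm holds its last target. There are 200 camera calls.

### The job

One of the two bottles in the carrying box has toppled forward over the front wall, so the lid cannot shut. Pick nothing up: working only by pushing with the fingertips, first push the toppled bottle back until it stands upright on the tray floor, then push the open lid over until it is fully shut, and only then push the clip on its front down until it lies flat against the box. Leave the other bottle standing and do not disturb anything else on the bench.

Things in the scene. Friction and masses are not known exactly. Their poses are not given: they have to be found in the camera images.
- carry_box: Carrying box for two bottles, fixed: a grey tray 124 mm deep (x), 152 mm wide (y), 68 mm high, floor and walls 4 mm thick, with a divider (y = 0, 60 mm high) between two compartments 116 mm deep, 70.5 mm wide, centred at y = +37 and -37 mm. Origin: centre of the underside; z up. Its front, at x = -62 mm, faces the robot; the lid is hinged along the back (+x).
- bottle_fallen: White plastic bottle, 61x61x138 mm, 0.13 to 0.27 kg, toppled in one of the compartments (left or right). The front edge of its base stands on the tray floor at x = -10 mm of the box and it leans 37 degrees to the front (-x), on the front wall. Origin: centre of its base; z runs along it to the cap. Pushed towards the back its foot hardly slides; below 27 degrees it falls upright by itself.
- cap (a point): Middle of the toppled bottle's cap top, 138 mm from its base. The cap is 37 mm across, from 100 to 138 mm; below it a 43 mm neck, and from 82 mm down a body 58 mm square. At the start the cap sticks out over the front wall, in the lid's way, its foremost edge about 84 mm ahead of the box's centre and 121 mm above the bench.
- bottle_standing: The same kind of bottle, 61x61x138 mm, standing upright in the other compartment. Origin at the centre of its base, z to its cap. Leave it standing.
- lid (a joint): Angle a of the clear domed lid, rad: 0 is shut, starts open at 1.15 to 1.45, stop at 1.5. The lid is a shell 124 mm deep, 152 mm wide, 81 mm high with 3 mm walls and white edges; shut, it sits on the tray with its flat top 150 mm above the bench. The hinge is stiff: the lid stays at any angle and takes up to about 4 N at its front edge to move.
- lid_hinge (a point): Middle of the lid's hinge axis (along the box's y), at x = +66, z = 69 mm of the box. Lid frame: origin here, axes as the box's when shut. A lid point (u along x, w along z) lies at u cos(a) + w sin(a) along the box's x and -u sin(a) + w cos(a) along z from the hinge.
- lid_front (a point): Middle of the lid's upper front edge, u = -128, w = +81 mm in the lid's frame. The flat outside of the lid's top (w = 81 mm) runs from here back to u = -4 mm; with the lid open it faces away from the robot.
- clip (a joint): Angle of the snap clip, rad: 0 is down, flat along the front of the box with its hook under the tray's rim; it starts folded out at 1.2 to 1.6 (1.57: square to the lid's front face), stop at 1.75. It turns with slight friction (below 1 N at its edge) and stays where it is left.
- clip_hinge (a point): Middle of the clip's axis, on the lid's front face, along y; with the lid shut it is at x = -68, z = 105 mm of the box. The clip is a white flap 52 mm wide (y), 4 mm thick and 49 mm long, its outside 72 mm ahead of the box's centre when shut.
- clip_edge (a point): Middle of the clip's free edge, 49 mm from its axis: with lid and clip shut it is 56 mm above the bench and 71 mm ahead of the box's centre.
- wash_bottle: squeeze wash bottle, 82x64x194 mm, with a spout, standing on the bench behind and to the left of the box. Leave it alone.
- dish_low: the lower of two stacked round Petri dishes, 91 mm across, 16 mm high, on the bench to the left of the box. Leave it alone.
- dish_high: the upper of the two stacked Petri dishes. Leave it alone.
- tall_tube: 50 ml sample tube with a screw cap, 35 mm across, 116 mm high, standing on the bench between the box and the pipette stand, further back. Leave it alone.

How it is judged:
By the outcome, as a careful person would: the job done as asked, in the order asked, and still so for the second after the job is handed in, with the robot touching nothing.
It also fails if it takes over 45 s, if anything falls off the work surface, if the arm or the gripper's body presses on something with over 40 N, if the wrist force passes 120 N, or if a joint passes its speed limit or range.

## Working session

There is one attempt and no reset: what is moved stays moved. The work goes in short steps, Python scripts to look and compute and a tool call to move; the robot and the scene stay as the last step left them, time stands still between calls to the robot, and variables do not carry over. Pictures are saved under pics/ and viewed, at most 10 in all, crops included, and the job is handed in when it is done.

Besides the shell and the picture viewer there is one more tool, called after "Request:" as name(argument=value, ...) on one line, values as JSON. send_rows: Moves the arm, as the interface text tells. Its arguments: {"type":"object","properties":{"targets":{"type":"array"},"force":{"type":"number"}},"required":["targets"]}

```bash
mkdir -p pics; cat > h.py <<'E'
import numpy as np, cv2
from cell import monitor, read_camera, get_calibration, job, robot
from scipy.spatial.transform import Rotation as R
def grab(n):
    p,d=read_camera(n); c=get_calibration(n); return p,d,c
def campose(c):
    o=np.array(c['orientation'],float)
    Rm=o if o.shape==(3,3) else (R.from_euler('xyz',o).as_matrix() if o.size==3 else R.from_quat(o).as_matrix())
    return Rm,np.array(c['origin'],float)
def cloud(d,c):
    K=np.array(c['intrinsics'],float);D=np.array(c['D'],float)
    v,u=np.mgrid[:480,:640]
    n=cv2.undistortPoints(np.stack([u.ravel(),v.ravel()],1).astype(np.float64)[:,None],K,D)[:,0]
    z=d.ravel().astype(float)
    P=np.stack([n[:,0]*z,-n[:,1]*z,-z],1)
    Rm,o=campose(c)
    P=P@Rm.T+o; P[z==0]=np.nan
    return P.reshape(480,640,3)
E
python3 - <<'E'
from h import *
for n in('side','top'):
    p,d,c=grab(n); cv2.imwrite(f'pics/{n}0.png',p[...,::-1]); np.savez(f'{n}0.npz',p=p,d=d)
    print(n,c)
s=monitor.observe(); print(s)
E
```

```text
side {'intrinsics': array([[580.21753701,   0.        , 321.33655003],
       [  0.        , 580.21753701, 237.64912658],
       [  0.        ,   0.        ,   1.        ]]), 'D': array([0.03224593, 0.        , 0.        , 0.        , 0.        ]), 'origin': array([-0.01119345,  1.27775467,  0.49649498]), 'orientation': array([ 1.22941165e+00, -1.27069766e-03, -2.64509033e+00])}
top {'intrinsics': array([[448.73097037,   0.        , 318.30805037],
       [  0.        , 448.73097037, 237.34175241],
       [  0.        ,   0.        ,   1.        ]]), 'D': array([-0.07992496,  0.        ,  0.        ,  0.        ,  0.        ]), 'origin': array([0.31516354, 0.36643227, 0.99156969]), 'orientation': array([ 0.18680414, -0.02546654, -1.57227978])}
{'time': 0.1, 'qpos': array([-1.31900703e+00,  3.42617960e-01,  1.52490997e+00,  4.20190815e-05,
        1.27539222e+00, -1.45961340e-01]), 'qvel': array([-3.27651328e-04, -2.09244863e-03, -2.88102504e-03, -8.35928170e-05,
        1.70562045e-03,  1.33288338e-03]), 'joint_efforts': array([ 9.96646049e-04, -4.32002270e+01, -2.44694513e+01,  7.18848361e-02,
        5.26726688e-02, -4.95412087e-05]), 'tool_pos': array([ 0.20330749, -0.48359907,  0.18853672]), 'tool_rot': array([-3.14028511e+00, -2.32831825e-04,  3.97738229e-01]), 'contact_force': array([-0.81460791,  0.38156485, -0.39238567]), 'torque': array([ 0.01327553, -0.03818891, -0.01120706]), 'grip_force': 0.0, 'opening': 0.09214117376978413}
```

View pics/side0.png

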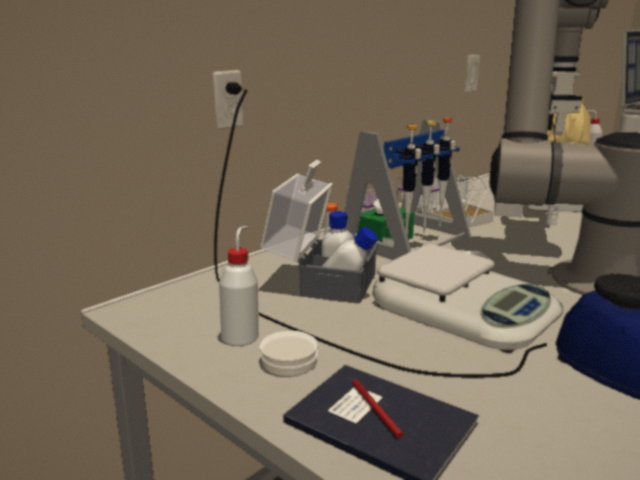

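View pics/top0.png

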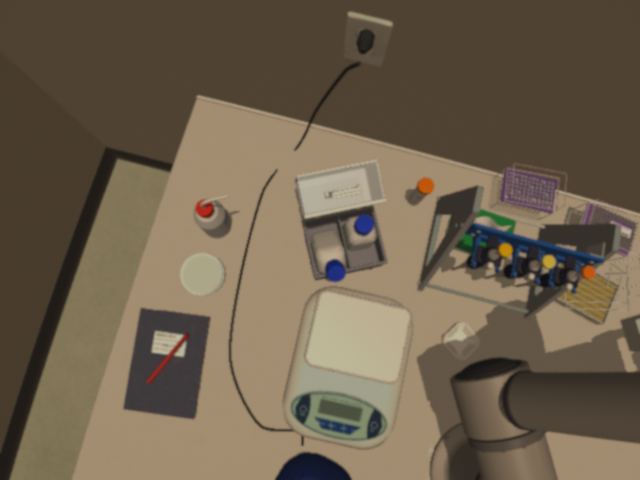

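The side view shows the toppled bottle's blue cap at about (366,238), the open lid at (295,215) and its clip at (315,165). The top view shows the tray at about (303-384, 205-279), with the fallen bottle in the left (+y) compartment, cap at (335,271). The balance is in front of the tray, with its back edge near row 290, and the pipette stand is to the right.

```bash
python3 - <<'E'
from h import *
C={}
for n in('side','top'):
    f=np.load(f'{n}0.npz'); c=get_calibration(n); C[n]=(f['p'],cloud(f['d'],c),cv2.cvtColor(f['p'],cv2.COLOR_RGB2HSV))
roi={'side':(255,120,385,305),'top':(290,150,395,285)}
for n,(p,P,h) in C.items():
    x0,y0,x1,y1=roi[n]; m=np.zeros((480,640),bool); m[y0:y1,x0:x1]=1
    blue=m&(h[...,0]>105)&(h[...,0]<128)&(h[...,1]>170)
    k,l,s,ct=cv2.connectedComponentsWithStats(blue.astype(np.uint8))
    for i in range(1,k):
        if s[i,4]>30:
            Q=P[l==i]; print(n,'blue',s[i],ct[i].round(1),np.nanmedian(Q,0).round(3),np.nanmax(Q[:,2]).round(3))
    rim=m&(abs(P[...,2]-.068)<.006)&(h[...,1]<90)&(h[...,2]<130)
    q=P[rim][:,:2].astype(np.float32); print(n,'rim',len(q),cv2.minAreaRect(q))
    wh=m&(P[...,2]>.15); Q=P[wh]; print(n,'lid',len(Q),np.nanpercentile(Q,[1,10,50,90,99],axis=0).round(3))
p,P,h=C['top']
# balance region, pipette stand, tube, bottle heights
for nm,(x0,y0,x1,y1) in dict(balback=(310,285,410,320),bal=(300,290,410,440),stand=(420,180,610,315),tube=(405,175,437,208),gap=(318,278,390,292)).items():
    Q=P[y0:y1,x0:x1].reshape(-1,3);Q=Q[Q[:,2]>.02]
    if len(Q):print(nm,np.nanpercentile(Q,[1,50,99],axis=0).round(3))
np.set_printoptions(linewidth=200)
print('col z along x (col 345 rows 150..310)');print(np.c_[np.arange(150,312,4),P[150:312:4,345]].round(3))
E
```

```text
side blue [331 212  16  16 222] [338.  219.7] [0.497 0.268 0.134] 0.144
side blue [356 227  22  22 323] [365.7 237.5] [0.411 0.323 0.127] 0.144
side rim 997 ((0.583903431892395, 0.1828138828277588), (0.30756041407585144, 0.7495905756950378), 28.450836181640625)
side lid 10197 [[ 0.474 -0.233  0.152]
 [ 0.513 -0.083  0.165]
 [ 0.661  0.095  0.211]
 [ 0.728  0.372  0.274]
 [ 0.738  0.386  0.3  ]]
top blue [356 215  17  18 223] [363.7 223.9] [0.502 0.256 0.143] 0.146
top blue [327 261  17  19 253] [334.7 270.5] [0.412 0.313 0.134] 0.145
top rim 816 ((0.48246026039123535, 0.28749021887779236), (0.12850365042686462, 0.15648511052131653), 12.428937911987305)
top lid 3693 [[0.507 0.228 0.187]
 [0.523 0.245 0.196]
 [0.555 0.306 0.205]
 [0.588 0.365 0.213]
 [0.603 0.381 0.255]]
balback [[0.32  0.162 0.035]
 [0.347 0.275 0.074]
 [0.388 0.358 0.078]]
bal [[0.082 0.162 0.033]
 [0.232 0.277 0.07 ]
 [0.375 0.378 0.078]]
stand [[ 0.334 -0.31   0.022]
 [ 0.456 -0.079  0.134]
 [ 0.62   0.118  0.303]]
tube [[0.575 0.108 0.023]
 [0.585 0.128 0.113]
 [0.606 0.14  0.12 ]]
gap [[0.377 0.258 0.025]
 [0.384
[... 1137 characters left out ...]
  6.00e-02]
 [ 2.50e+02  4.65e-01  2.86e-01  5.30e-02]
 [ 2.54e+02  4.59e-01  2.84e-01  3.60e-02]
 [ 2.58e+02  4.43e-01  2.89e-01  9.30e-02]
 [ 2.62e+02  4.35e-01  2.89e-01  9.10e-02]
 [ 2.66e+02  4.27e-01  2.89e-01  8.50e-02]
 [ 2.70e+02  4.14e-01  2.93e-01  1.34e-01]
 [ 2.74e+02  4.06e-01  2.93e-01  1.29e-01]
 [ 2.78e+02  4.11e-01  2.82e-01 -0.00e+00]
 [ 2.82e+02  4.02e-01  2.82e-01 -0.00e+00]
 [ 2.86e+02  3.93e-01  2.82e-01  1.00e-03]
 [ 2.90e+02  3.81e-01  2.86e-01  4.50e-02]
 [ 2.94e+02  3.71e-01  2.88e-01  7.40e-02]
 [ 2.98e+02  3.63e-01  2.89e-01  7.30e-02]
 [ 3.02e+02  3.55e-01  2.89e-01  7.50e-02]
 [ 3.06e+02  3.47e-01  2.89e-01  7.50e-02]
 [ 3.10e+02  3.39e-01  2.89e-01  7.60e-02]]
```

Request:
send_rows(targets=[{"translation": [0, 0, -4], "spin": 2.6, "jaw": 0}, {"translation": [0, 0, -8], "spin": 5.2, "jaw": 0}, {"translation": [0, 0, -12], "spin": 7.8, "jaw": 0}, {"translation": [0, 0, -16], "spin": 10.4, "jaw": 0}, {"translation": [0, 0, -17], "spin": 10.4, "jaw": 0}], force=20)

```text
time: 0.6
tool_pos: [0.2037, -0.4851, 0.3635]
tool_rot: [3.134, -0.0, 0.215]
contact_force: [1.1, 0.4, 0.1]
opening: 0.0564
grip_force: 0.0
```

Request:
send_rows(targets=[{"translation": [3.3, -3.6, 0], "spin": 0, "jaw": 0}, {"translation": [6.6, -7.3, 0], "spin": 0, "jaw": 0}, {"translation": [9.9, -10.9, 0], "spin": 0, "jaw": 0}, {"translation": [13.1, -14.6, 0], "spin": 0, "jaw": 0}, {"translation": [16.4, -18.2, 0], "spin": 0, "jaw": 0}])

```text
time: 1.1
tool_pos: [0.3247, -0.269, 0.3582]
tool_rot: [-3.14, 0.001, 0.216]
contact_force: [0.5, 0.6, -0.2]
opening: 0.0163
grip_force: 0.0
```

Request:
send_rows(targets=[{"translation": [3.2, -3.6, 0], "spin": 0, "jaw": 0}, {"translation": [6.5, -7.3, 0], "spin": 0, "jaw": 0}, {"translation": [9.8, -10.9, 0], "spin": 0, "jaw": 0}, {"translation": [13, -14.6, 0], "spin": 0, "jaw": 0}, {"translation": [13, -14.6, 0], "spin": 0, "jaw": 0}])

```text
time: 1.6
tool_pos: [0.4216, -0.0953, 0.3581]
tool_rot: [-3.139, 0.0, 0.225]
contact_force: [-0.1, -0.9, 0.7]
opening: 0.0004
grip_force: 0.0
```

```bash
cat >> h.py <<'E'
BOX=np.array([.4825,.2875]); YAW=np.radians(12.43)
def tobox(p):
    c,s=np.cos(YAW),np.sin(YAW); d=np.array(p[:2])-BOX
    return np.array([c*d[0]+s*d[1],-s*d[0]+c*d[1],p[2]])
def rel(*pts):
    "print tool-axis shifts (cm) from the measured pose to box-frame points (mm, z over bench)"
    s=monitor.observe(); b=tobox(s['tool_pos'])*1000
    print('t',round(s['time'],2),'box-frame TCP mm',b.round(1),'yaw err deg',np.degrees(s['tool_rot'][2]-YAW).round(2),'tilt',s['tool_rot'][:2].round(3),'F',s['contact_force'].round(1),'open',round(s['opening'],3))
    c,si=np.cos(YAW),np.sin(YAW); Bx=np.array([[c,-si,0],[si,c,0],[0,0,1]])
    T=R.from_euler('xyz',s['tool_rot']).as_matrix()
    for p in pts: print(p,(T.T@Bx@(np.array(p)-b)/10).round(2))
E
python3 -c "
from h import *
rel((-108,37,360),(-108,37,105))"
```

```text
t 1.6 box-frame TCP mm [-141.9 -360.8  358.1] yaw err deg 0.45 tilt [-3.139  0.   ] F [-0.1 -0.9  0.7] open 0.0
(-108, 37, 360) [  3.7  -39.75  -0.09]
(-108, 37, 105) [  3.71 -39.68  25.41]
```

Request:
send_rows(targets=[{"translation": [0.4, -4.5, 0], "spin": 0, "jaw": 0}, {"translation": [0.8, -9, 0], "spin": 0, "jaw": 0}, {"translation": [1.2, -13.5, 0], "spin": 0, "jaw": 0}, {"translation": [1.7, -18, 0], "spin": 0, "jaw": 0}, {"translation": [2.1, -22.5, 0], "spin": 0, "jaw": 0}])

```text
time: 2.1
tool_pos: [0.3917, 0.1247, 0.3584]
tool_rot: [3.141, 0.001, 0.216]
contact_force: [0.5, -0.3, -0.7]
opening: 0.0002
grip_force: 0.0
```

Request:
send_rows(targets=[{"translation": [0.4, -4.5, 0], "spin": 0, "jaw": 0}, {"translation": [0.8, -9, 0], "spin": 0, "jaw": 0}, {"translation": [1.2, -13.5, 0], "spin": 0, "jaw": 0}, {"translation": [1.6, -17.2, 0], "spin": 0, "jaw": 0}, {"translation": [1.6, -17.2, 0], "spin": 0, "jaw": 0}])

```text
time: 2.6
tool_pos: [0.3702, 0.298, 0.3575]
tool_rot: [-3.141, 0.003, 0.221]
contact_force: [-0.5, -0.3, 0.2]
opening: 0.0006
grip_force: 0.0
```

Request:
send_rows(targets=[{"translation": [0, 0, 3], "spin": 0, "jaw": 0}, {"translation": [0, 0, 7], "spin": 0, "jaw": 0}, {"translation": [0, 0, 11], "spin": 0, "jaw": 0}, {"translation": [0, 0, 15], "spin": 0, "jaw": 0}, {"translation": [0, 0, 16], "spin": 0, "jaw": 0}])

```text
time: 3.1
tool_pos: [0.3689, 0.2925, 0.1948]
tool_rot: [3.139, 0.008, 0.215]
contact_force: [0.2, 0.2, 0.0]
opening: 0.0001
grip_force: 0.0
```

```bash
python3 -c "
from h import *
rel((-108,37,105),(-45,37,105))
for n in ('side','top'):
    p,d,c=grab(n); cv2.imwrite(f'pics/{n}1.png',p[...,::-1])
a=cv2.imread('pics/side1.png')[120:340,220:500];b=cv2.imread('pics/top1.png')[130:350,260:480]
cv2.imwrite('pics/m1.png',cv2.resize(np.hstack([a,b]),None,fx=1.6,fy=1.6))
"
```

```text
t 3.1 box-frame TCP mm [-109.8   29.4  194.8] yaw err deg -0.09 tilt [3.139 0.008] F [0.2 0.2 0. ] open 0.0
(-108, 37, 105) [ 0.26 -0.79  8.98]
(-45, 37, 105) [ 6.56 -0.8   8.93]
```

View pics/m1.png

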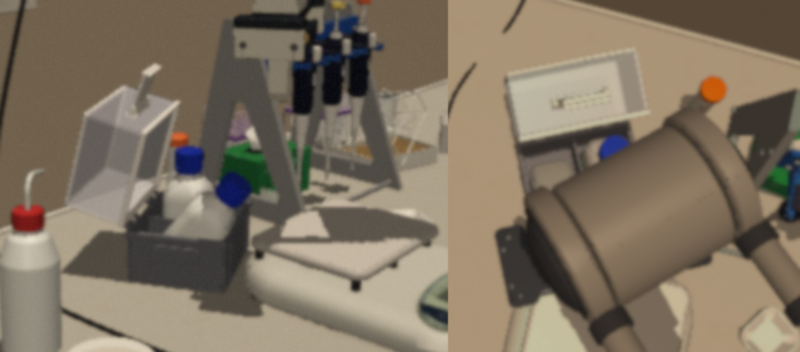

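The left half is the side view: the gripper body is at about (272,35), the leaning cap at (234,190), and I can't make out the fingers against the stand. The right half is the top view, where the wrist hides the front of the box. I'll mark the projected TCP to check.

```bash
cat >> h.py <<'E'
def proj(n,pts):
    c=get_calibration(n);Rm,o=campose(c)
    q=(np.array(pts,float)-o)@Rm; q=q*[1,-1,-1]
    return cv2.projectPoints(q,np.zeros(3),np.zeros(3),np.array(c['intrinsics'],float),np.array(c['D'],float))[0][:,0]
E
python3 -c "
from h import *
s=monitor.observe()['tool_pos']
a=cv2.imread('pics/side1.png')
for u in proj('side',[s,s+[0,0,.066]]): print(u); cv2.circle(a,tuple(int(v) for v in u.round()),2,(0,0,255),-1)
cv2.imwrite('pics/z1.png',cv2.resize(a[90:270,310:460],None,fx=3.3,fy=3.3))
"
```

```text
[392.10666907 200.6784831 ]
[393.6491123  165.96147349]
```

View pics/z1.png

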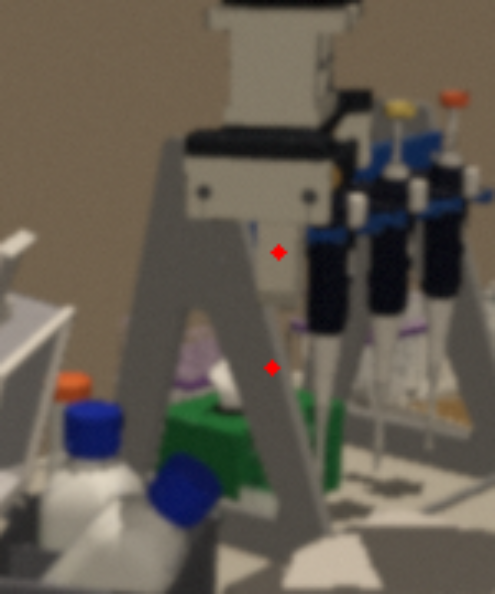

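The TCP projects to (272,367) in this crop, just below the beige finger mount at (278,270), so the pose is consistent. Next I descend in front of the cap and push it.

Request:
send_rows(targets=[{"translation": [0.1, -0.8, 2], "spin": 0, "jaw": 0}, {"translation": [0.1, -0.8, 4.5], "spin": 0, "jaw": 0}, {"translation": [0.1, -0.8, 7], "spin": 0, "jaw": 0}, {"translation": [0.1, -0.8, 8.8], "spin": 0, "jaw": 0}, {"translation": [0.1, -0.8, 8.8], "spin": 0, "jaw": 0}])

```text
time: 3.7
tool_pos: [0.3706, 0.3028, 0.1111]
tool_rot: [3.141, 0.001, 0.216]
contact_force: [0.2, -0.3, 0.6]
opening: 0.0007
grip_force: 0.0
```

Request:
send_rows(targets=[{"translation": [0.5, 0, 0], "spin": 0, "jaw": 0}, {"translation": [1, 0, 0], "spin": 0, "jaw": 0}, {"translation": [1.5, 0, 0], "spin": 0, "jaw": 0}, {"translation": [2, 0, 0], "spin": 0, "jaw": 0}, {"translation": [2.5, 0, 0], "spin": 0, "jaw": 0}])

```text
time: 4.2
tool_pos: [0.3955, 0.3087, 0.1115]
tool_rot: [-3.141, -0.001, 0.216]
contact_force: [-0.1, 0.0, -0.9]
opening: 0.0004
grip_force: 0.0
```

```bash
python3 -c "
from h import *
rel((-50,37,105))"
```

```text
t 4.2 box-frame TCP mm [-80.4  39.5 111.5] yaw err deg -0.04 tilt [-3.141e+00 -1.000e-03] F [-0.1  0.  -0.9] open 0.0
(-50, 37, 105) [3.04 0.24 0.65]
```

Request:
send_rows(targets=[{"translation": [0.5, 0, 0], "spin": 0, "jaw": 0}, {"translation": [1, 0, 0], "spin": 0, "jaw": 0}, {"translation": [1.5, 0, 0], "spin": 0, "jaw": 0}, {"translation": [2, 0, 0], "spin": 0, "jaw": 0}, {"translation": [2.5, 0, 0], "spin": 0, "jaw": 0}])

```text
time: 4.7
tool_pos: [0.4196, 0.314, 0.111]
tool_rot: [3.141, 0.0, 0.216]
contact_force: [0.1, -0.1, -0.1]
opening: 0.0005
grip_force: 0.0
```

Request:
send_rows(targets=[{"translation": [0.4, 0, 0], "spin": 0, "jaw": 0}, {"translation": [0.8, 0, 0], "spin": 0, "jaw": 0}, {"translation": [1.2, 0, 0], "spin": 0, "jaw": 0}, {"translation": [1.2, 0, 0], "spin": 0, "jaw": 0}, {"translation": [1.2, 0, 0], "spin": 0, "jaw": 0}])

```text
time: 5.2
tool_pos: [0.4308, 0.3164, 0.111]
tool_rot: [3.141, 0.0, 0.216]
contact_force: [0.0, -0.4, 0.6]
opening: 0.0006
grip_force: 0.0
```

```bash
cat >> h.py <<'E'
def caps(n):
    p,d,c=grab(n);P=cloud(d,c);h=cv2.cvtColor(p,cv2.COLOR_RGB2HSV)
    m=((h[...,0]>105)&(h[...,0]<128)&(h[...,1]>170)).astype(np.uint8); m[:150]=0;m[300:]=0;m[:,:300]=0;m[:,400:]=0
    k,l,s,ct=cv2.connectedComponentsWithStats(m)
    for i in range(1,k):
        if s[i,4]>30:
            Q=P[l==i];Q=Q[~np.isnan(Q[:,0])]; q=np.median(Q,0); print(n,ct[i].round(1),s[i,4],(tobox(q)*1000).round(0),'zmax',np.percentile(Q[:,2],98).round(3))
    return p
E
python3 -c "
from h import *
rel((-115,37,200),(-115,0,360))
p=caps('side');cv2.imwrite('pics/s2.png',p[...,::-1]);caps('top')"
```

```text
t 5.2 box-frame TCP mm [-44.2  39.4 111. ] yaw err deg -0.04 tilt [3.141 0.   ] F [ 0.  -0.4  0.6] open 0.001
(-115, 37, 200) [-7.08  0.24 -8.9 ]
(-115, 0, 360) [ -7.08   3.94 -24.9 ]
side [393.6 156.7] 143 [ -69. -212.  233.] zmax 0.246
side [337.9 219.7] 220 [ 10. -23. 134.] zmax 0.144
side [365.8 237.8] 312 [-63.  51. 127.] zmax 0.141
```

```bash
python3 -c "
from h import *
s=monitor.observe()['tool_pos']
a=cv2.imread('pics/s2.png')
for u in proj('side',[s]): print(u)
cv2.imwrite('pics/z2.png',cv2.resize(a[90:310,250:480],None,fx=2.7,fy=2.7))
"
```

```text
[356.90510455 242.70767827]
```

View pics/z2.png

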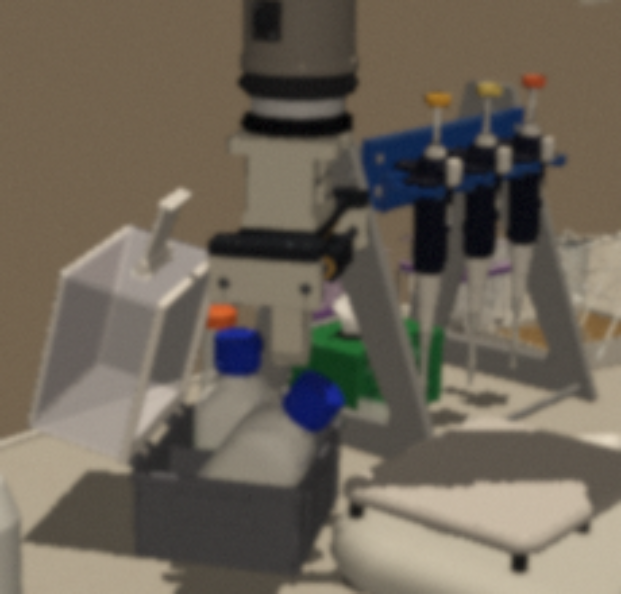

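The cap is unmoved at crop (313,400). The gripper finger, at about (290,340), appears behind it, that is, further from the camera. I'll compare the depth readings with the reported TCP.

```bash
python3 -c "
from h import *
np.set_printoptions(linewidth=160,suppress=True)
s=monitor.observe();print(s['tool_pos'],s['qpos'],s['tool_rot'])
p,d,c=grab('side');P=cloud(d,c)
for r in range(180,250,4):
    print(r,[ (tobox(P[r,x])*1000).round(0).astype(int).tolist() if P[r,x,2]==P[r,x,2] else None for x in (351,356,361)],p[r,356])
p,d,c=grab('top');cv2.imwrite('pics/t2.png',p[...,::-1])
"
```

```text
[0.43073181 0.31639834 0.11106804] [ 0.49016925  0.43432646  1.6127172  -0.00010888  1.09478122  1.84466468] [3.14143669 0.00019741 0.21635078]
180 [[-52, 132, 258], [-59, 127, 257], [-67, 125, 257]] [37 37 38]
184 [[-52, 134, 252], [-61, 136, 253], [-70, 134, 253]] [18 20 20]
188 [[-52, 133, 244], [-60, 131, 244], [-69, 130, 245]] [129 119 101]
192 [[-50, 123, 234], [-59, 126, 236], [-68, 123, 236]] [133 125 105]
196 [[-51, 125, 228], [-60, 126, 229], [-68, 125, 229]] [134 123 106]
200 [[-50, 122, 220], [-59, 124, 221], [-68, 125, 222]] [132 124 105]
204 [[-36, 58, 194], [-45, 56, 194], [-69, 127, 216]] [130 120 103]
208 [[-35, 56, 185], [-45, 57, 186], [-55, 59, 188]] [131 121 103]
212 [[-35, 55, 177], [-45, 56, 178], [-54, 56, 179]] [130 119 101]
216 [[-36, 59, 170], [-46, 59, 171], [-54, 55, 171]] [131 122 104]
220 [[-36, 56, 162], [-44, 52, 161], [-55, 57, 163]] [116 108  91]
224 [[28, -224, 59], [-42, 41, 149], [-53, 46, 152]] [96 90 76]
228 [[29, -225, 49], [17, -228, 49], [12, -262, 39]] [74 72 64]
232 [[28, -225, 39], [17, -230, 38], [-54, 49, 137]] [75 78 69]
236 [[-13, -44, 94], [-44, 46, 127], [-54, 50, 129]] [39 42 82]
240 [[-32, 35, 114], [-46, 55, 122], [-56, 59, 124]] [19 28 82]
244 [[-35, 52, 112], [-45, 50, 112], [-57, 59, 117]] [ 96  94 104]
248 [[-36, 55, 105], [-46, 54, 106], [-55, 52, 106]] [144 138 123]
```

The depth reading puts the finger end at about z = 149 mm, but the state says 111 mm. x and y agree, and the first picture showed the same gap. So the real fingertips are about 38 mm above the reported TCP, and they passed over the cap without touching it. I'll add this offset, go back and redo the push lower down.

Request:
send_rows(targets=[{"translation": [-2, 0.2, -0.5], "spin": 0, "jaw": 0}, {"translation": [-4, 0.2, -0.5], "spin": 0, "jaw": 0}, {"translation": [-6, 0.2, -0.5], "spin": 0, "jaw": 0}, {"translation": [-6.5, 0.2, 0], "spin": 0, "jaw": 0}, {"translation": [-6.5, 0.2, 0], "spin": 0, "jaw": 0}])

```text
time: 5.9
tool_pos: [0.3673, 0.3004, 0.1107]
tool_rot: [3.141, 0.001, 0.217]
contact_force: [0.3, 0.5, 0.8]
opening: 0.001
grip_force: 0.0
```

Request:
send_rows(targets=[{"translation": [0, 0, 1.2], "spin": 0, "jaw": 0}, {"translation": [0, 0, 2.4], "spin": 0, "jaw": 0}, {"translation": [0, 0, 3.6], "spin": 0, "jaw": 0}, {"translation": [0, 0, 4.2], "spin": 0, "jaw": 0}, {"translation": [0, 0, 4.2], "spin": 0, "jaw": 0}])

```text
time: 6.4
tool_pos: [0.3681, 0.3004, 0.0683]
tool_rot: [3.141, 0.001, 0.216]
contact_force: [-0.5, 0.4, 0.8]
opening: 0.0004
grip_force: 0.0
```

```bash
sed -i "s/b=tobox(s\['tool_pos'\])\*1000/b=tobox(s['tool_pos'])*1000+[0,0,38]/" h.py; python3 -c "
from h import *
rel((-50,37,105))
p,d,c=grab('side');P=cloud(d,c)
for r in range(212,256,3):
    print(r,[ (tobox(P[r,x])*1000).round(0).astype(int).tolist() if P[r,x,2]==P[r,x,2] else None for x in (381,386,391,396)])
"
```

```text
t 6.4 box-frame TCP mm [-109.    37.2  106.3] yaw err deg -0.05 tilt [3.141e+00 1.000e-03] F [-0.5  0.4  0.8] open 0.0
(-50, 37, 105) [5.9  0.02 0.12]
212 [[-105, 129, 205], [-114, 130, 206], [-122, 132, 207], [-131, 133, 208]]
215 [[-105, 129, 199], [-114, 130, 200], [-122, 128, 201], [-131, 128, 201]]
218 [[-104, 122, 192], [-113, 124, 193], [-122, 124, 194], [-131, 127, 196]]
221 [[-104, 119, 185], [-113, 123, 187], [-122, 122, 188], [-131, 124, 189]]
224 [[-105, 124, 181], [-114, 125, 183], [-122, 125, 183], [-130, 121, 183]]
227 [[-105, 124, 176], [-113, 121, 176], [-122, 121, 177], [-131, 121, 177]]
230 [[-44, -229, 49], [-102, 54, 147], [-112, 58, 150], [-131, 126, 174]]
233 [[-44, -230, 42], [-103, 57, 142], [-112, 55, 143], [-120, 48, 141]]
236 [[-45, -226, 35], [-103, 54, 136], [-112, 54, 136], [-120, 41, 133]]
239 [[-45, -227, 27], [-103, 54, 130], [-113, 54, 131], [-120, 42, 127]]
242 [[-52, -192, 32], [-104, 56, 124], [-113, 53, 124], [-120, 42, 121]]
245 [[-54, -177, 30], [-103, 51, 117], [-113, 52, 118], [-120, 37, 113]]
248 [[-54, -181, 22], [-101, 39, 106], [-111, 42, 108], [-91, -168, 30]]
251 [[-54, -184, 13], [-67, -177, 17], [-80, -168, 22], [-92, -165, 24]]
254 [[-55, -180, 7], [-68, -172, 12], [-80, -167, 15], [-93, -159, 19]]
```

Request:
send_rows(targets=[{"translation": [0.6, 0, 0], "spin": 0, "jaw": 0}, {"translation": [1.2, 0, 0], "spin": 0, "jaw": 0}, {"translation": [1.8, 0, 0], "spin": 0, "jaw": 0}, {"translation": [2.4, 0, 0], "spin": 0, "jaw": 0}, {"translation": [3, 0, 0], "spin": 0, "jaw": 0}])

```text
time: 6.95
tool_pos: [0.3979, 0.3071, 0.0692]
tool_rot: [-3.142, -0.0, 0.216]
contact_force: [-0.2, -0.1, 0.5]
opening: 0.0011
grip_force: 0.0
```

Request:
send_rows(targets=[{"translation": [0.6, 0, 0], "spin": 0, "jaw": 0}, {"translation": [1.2, 0, 0], "spin": 0, "jaw": 0}, {"translation": [1.8, 0, 0], "spin": 0, "jaw": 0}, {"translation": [2.4, 0, 0], "spin": 0, "jaw": 0}, {"translation": [3, 0, 0], "spin": 0, "jaw": 0}])

```text
time: 7.45
tool_pos: [0.4269, 0.3135, 0.069]
tool_rot: [3.142, 0.0, 0.216]
contact_force: [-0.6, 1.2, 0.2]
opening: 0.0008
grip_force: 0.0
```

Request:
send_rows(targets=[{"translation": [0.5, 0, 0], "spin": 0, "jaw": 0}, {"translation": [1, 0, 0], "spin": 0, "jaw": 0}, {"translation": [1, 0, 0], "spin": 0, "jaw": 0}, {"translation": [1, 0, 0], "spin": 0, "jaw": 0}, {"translation": [1, 0, 0], "spin": 0, "jaw": 0}])

```text
time: 7.95
tool_pos: [0.4359, 0.3155, 0.069]
tool_rot: [3.141, 0.0, 0.216]
contact_force: [-0.0, 0.8, 0.2]
opening: 0.0003
grip_force: 0.0
```

```bash
python3 -c "
from h import *
rel((-115,37,150),(-115,0,330))
p=caps('side');cv2.imwrite('pics/s3.png',p[...,::-1])
cv2.imwrite('pics/z3.png',cv2.resize(p[90:310,250:480,::-1],None,fx=2.7,fy=2.7))"
```

```text
t 7.95 box-frame TCP mm [-39.4  37.4 107. ] yaw err deg -0.04 tilt [3.141 0.   ] F [-0.   0.8  0.2] open 0.0
(-115, 37, 150) [-7.56  0.04 -4.29]
(-115, 0, 330) [ -7.56   3.74 -22.29]
side [393.7 156.7] 140 [ -68. -212.  232.] zmax 0.246
side [325.2 231.2] 245 [ 17.  53. 132.] zmax 0.144
```

View pics/z3.png

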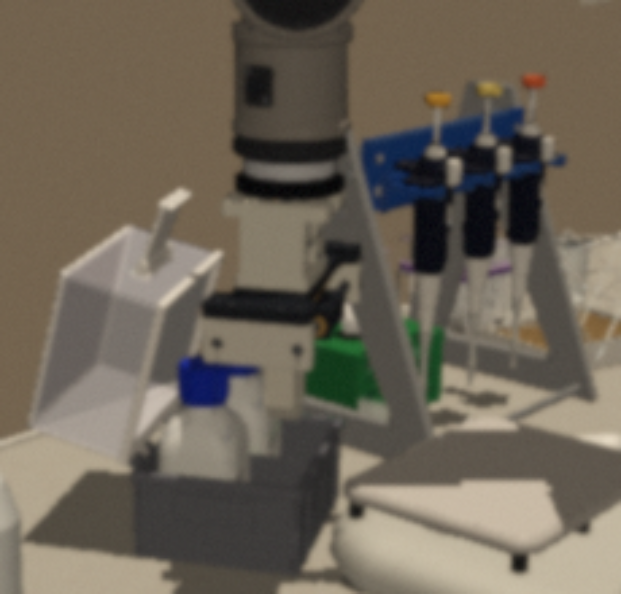

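The toppled bottle now stands upright: its cap is at crop (204,380), level with the other one, with its top at z = 144 mm. Next I go up and over to behind the lid.

Request:
send_rows(targets=[{"translation": [-2.5, 0, 0], "spin": 0, "jaw": 0}, {"translation": [-2.5, 1.5, -5], "spin": 0, "jaw": 0}, {"translation": [-2.5, 3, -10], "spin": 0, "jaw": 0}, {"translation": [-2.5, 3.7, -15], "spin": 0, "jaw": 0}, {"translation": [-2.5, 3.7, -19.5], "spin": 0, "jaw": 0}])

```text
time: 8.5
tool_pos: [0.4193, 0.2731, 0.2662]
tool_rot: [3.141, -0.0, 0.215]
contact_force: [0.7, 0.9, 0.6]
opening: 0.0005
grip_force: 0.0
```

Request:
send_rows(targets=[{"translation": [0, 0, -0.5], "spin": 0, "jaw": 0}, {"translation": [5, 0, -0.5], "spin": 0, "jaw": 0}, {"translation": [10, 0, -0.5], "spin": 0, "jaw": 0}, {"translation": [15, 0, -0.5], "spin": 0, "jaw": 0}, {"translation": [20, 0, -0.5], "spin": 0, "jaw": 0}])

```text
time: 9.0
tool_pos: [0.6164, 0.3173, 0.2685]
tool_rot: [3.141, 0.0, 0.217]
contact_force: [0.8, 0.4, 0.3]
opening: 0.0005
grip_force: 0.0
```

```bash
python3 -c "
from h import *
rel((148,0,300),(148,0,185))
p=caps('top')"
```

```text
t 9.0 box-frame TCP mm [1.372e+02 3.000e-01 3.065e+02] yaw err deg -0.02 tilt [3.141 0.   ] F [0.8 0.4 0.3] open 0.0
(148, 0, 300) [1.08 0.03 0.65]
(148, 0, 185) [ 1.09  0.03 12.15]
top [363.7 224.1] 202 [ 12. -35. 142.] zmax 0.146
top [325.8 229.3] 212 [ 18.  39. 143.] zmax 0.146
```

Request:
send_rows(targets=[{"translation": [1.1, 0, 1], "spin": 0, "jaw": 0}, {"translation": [1.1, 0, 4], "spin": 0, "jaw": 0}, {"translation": [1.1, 0, 8], "spin": 0, "jaw": 0}, {"translation": [1.1, 0, 12], "spin": 0, "jaw": 0}, {"translation": [1.1, 0, 12], "spin": 0, "jaw": 0}])

```text
time: 9.55
tool_pos: [0.6209, 0.318, 0.1428]
tool_rot: [3.14, 0.013, 0.217]
contact_force: [-0.1, 0.1, -0.8]
opening: 0.0003
grip_force: 0.0
```

```bash
python3 -c "
from h import *
rel((131,0,185))
b=tobox(monitor.observe()['tool_pos'])*1000+[0,0,38]
for a in np.arange(1.335,-.01,-.1):
    u=-100; x=66+u*np.cos(a)+81*np.sin(a); z=69-u*np.sin(a)+81*np.cos(a)
    print(round(a,2),round(x+9.5*min(1,a/.3)),round(z), 'shift cm x,z', ((x+9.5*min(1,a/.3)-b[0])/10).round(1),((b[2]-z)/10).round(1))
"
```

```text
t 9.55 box-frame TCP mm [141.7  -0.  180.8] yaw err deg -0.01 tilt [3.14  0.013] F [-0.1  0.1 -0.8] open 0.0
(131, 0, 185) [-1.07 -0.   -0.4 ]
1.34 131 185 shift cm x,z -1.1 -0.4
1.23 119 190 shift cm x,z -2.3 -0.9
1.13 107 194 shift cm x,z -3.5 -1.3
1.03 94 196 shift cm x,z -4.8 -1.5
0.93 81 198 shift cm x,z -6.0 -1.7
0.83 68 197 shift cm x,z -7.3 -1.7
0.73 56 196 shift cm x,z -8.6 -1.5
0.63 43 194 shift cm x,z -9.9 -1.3
0.53 31 190 shift cm x,z -11.1 -0.9
0.43 19 185 shift cm x,z -12.3 -0.4
0.33 8 178 shift cm x,z -13.4 0.2
0.23 -5 171 shift cm x,z -14.7 1.0
0.13 -18 163 shift cm x,z -16.0 1.8
0.03 -30 153 shift cm x,z -17.2 2.7
```

Request:
send_rows(targets=[{"translation": [-1, 0, 0], "spin": 0, "jaw": 0}, {"translation": [-2, 0, -0.3], "spin": 0, "jaw": 0}, {"translation": [-3, 0, -0.7], "spin": 0, "jaw": 0}, {"translation": [-4, 0, -0.9], "spin": 0, "jaw": 0}, {"translation": [-5, 0, -1.1], "spin": 0, "jaw": 0}])

```text
time: 10.05
tool_pos: [0.5774, 0.309, 0.1633]
tool_rot: [-3.141, -0.005, 0.216]
contact_force: [2.9, 0.5, 0.3]
opening: 0.0004
grip_force: 1.2
```

```bash
cat >> h.py <<'E'
def lidpts(n):
    "points above the tray level in the lid zone, |y|<65 mm, cut along the box's x"
    p,d,c=grab(n);P=cloud(d,c).reshape(-1,3)
    Q=np.c_[tobox(P.T)[0],tobox(P.T)[1],P[:,2]]*1000 if False else np.array([tobox(q) for q in P[~np.isnan(P[:,0])]])*1000
    return p,Q[(abs(Q[:,1])<90)&(Q[:,2]>60)&(Q[:,2]<280)&(abs(Q[:,0])<200)]
E
python3 -c "
from h import *
rel((94,0,196),(68,0,197))
p,d,c=grab('side');cv2.imwrite('pics/s4.png',p[...,::-1])
cv2.imwrite('pics/z4.png',cv2.resize(p[90:310,250:480,::-1],None,fx=2.7,fy=2.7))"
```

```text
t 10.05 box-frame TCP mm [ 97.3   0.6 201.3] yaw err deg -0.03 tilt [-3.141 -0.005] F [2.9 0.5 0.3] open 0.0
(94, 0, 196) [-0.33  0.06  0.53]
(68, 0, 197) [-2.93  0.06  0.42]
```

View pics/z4.png

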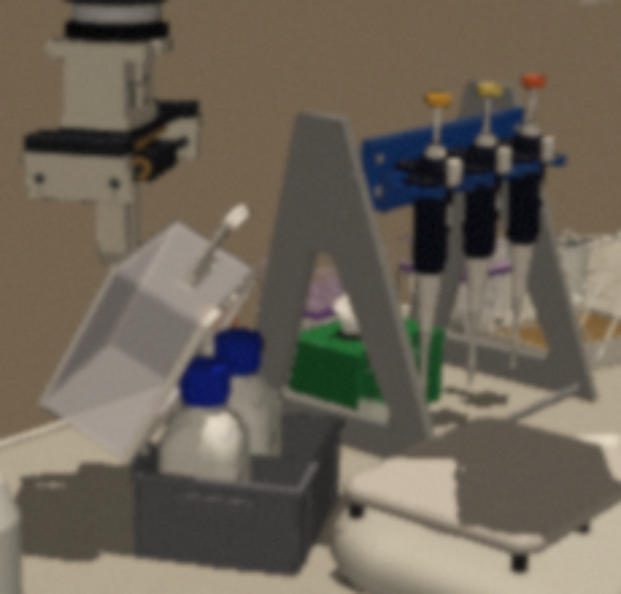

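The lid is turning: its top rear face is at crop (130,270) with the fingertip against it at (115,250), and the push measures 2.9 N. I continue along the arc.

Request:
send_rows(targets=[{"translation": [-1, 0, 0.2], "spin": 0, "jaw": 0}, {"translation": [-2, 0, 0.3], "spin": 0, "jaw": 0}, {"translation": [-3, 0, 0.4], "spin": 0, "jaw": 0}, {"translation": [-4, 0, 0.5], "spin": 0, "jaw": 0}, {"translation": [-4.8, 0, 0.6], "spin": 0, "jaw": 0}])

```text
time: 10.6
tool_pos: [0.5306, 0.2988, 0.1575]
tool_rot: [-3.141, -0.005, 0.217]
contact_force: [0.6, 0.1, 4.4]
opening: 0.0004
grip_force: 1.9
```

Request:
send_rows(targets=[{"translation": [-1, 0, 0.2], "spin": 0, "jaw": 0}, {"translation": [-2, 0, 0.5], "spin": 0, "jaw": 0}, {"translation": [-3, 0, 1.0], "spin": 0, "jaw": 0}, {"translation": [-3.9, 0, 1.5], "spin": 0, "jaw": 0}, {"translation": [-4.8, 0, 2.1], "spin": 0, "jaw": 0}])

```text
time: 11.1
tool_pos: [0.4829, 0.2882, 0.1353]
tool_rot: [-3.141, -0.002, 0.217]
contact_force: [-1.3, -0.6, 3.2]
opening: 0.0006
grip_force: 1.3
```

```bash
python3 -c "
from h import *
rel((-5,0,171),(-18,0,163),(-32,0,150))
p,d,c=grab('side');P=cloud(d,c)
for px in [(210,330),(220,335)]: print((tobox(P[px])*1000).round())"
```

```text
t 11.1 box-frame TCP mm [  0.6   0.6 173.3] yaw err deg -0.02 tilt [-3.141e+00 -2.000e-03] F [-1.3 -0.6  3.2] open 0.001
(-5, 0, 171) [-0.56  0.06  0.23]
(-18, 0, 163) [-1.86  0.06  1.03]
(-32, 0, 150) [-3.26  0.07  2.33]
[ 15.  23. 167.]
[ -9.  73. 164.]
```

Request:
send_rows(targets=[{"translation": [-0.7, 0, 0.4], "spin": 0, "jaw": 0}, {"translation": [-1.4, 0, 0.8], "spin": 0, "jaw": 0}, {"translation": [-2, 0, 1.3], "spin": 0, "jaw": 0}, {"translation": [-2.6, 0, 1.7], "spin": 0, "jaw": 0}, {"translation": [-3.2, 0, 2.1], "spin": 0, "jaw": 0}])

```text
time: 11.65
tool_pos: [0.4529, 0.2814, 0.1124]
tool_rot: [-3.141, -0.003, 0.216]
contact_force: [11.5, -0.5, 25.3]
opening: 0.0005
grip_force: 12.0
```

Request:
send_rows(targets=[{"translation": [0, 0, 0.15], "spin": 0, "jaw": 0}, {"translation": [0, 0, 0.3], "spin": 0, "jaw": 0}, {"translation": [0, 0, 0.4], "spin": 0, "jaw": 0}, {"translation": [0, 0, 0.5], "spin": 0, "jaw": 0}, {"translation": [0, 0, 0.5], "spin": 0, "jaw": 0}])

```text
time: 12.15
tool_pos: [0.4533, 0.2815, 0.1123]
tool_rot: [-3.141, -0.006, 0.217]
contact_force: [-8.7, -5.8, 36.7]
opening: 0.0004
grip_force: 18.6
```

```bash
python3 -c "
from h import *
rel((-32,0,150))"
```

```text
t 12.15 box-frame TCP mm [-29.8   0.4 150.3] yaw err deg -0.02 tilt [-3.141 -0.006] F [-8.7 -5.8 36.7] open 0.0
(-32, 0, 150) [-0.22  0.04  0.03]
```

The lid has stopped at fingertip z = 150.3 mm under about 37 N, so it is shut, and this also confirms the 38 mm offset. Next I lift off and look at the lid and clip.

Request:
send_rows(targets=[{"translation": [0, 0, -1], "spin": 0, "jaw": 0}, {"translation": [0, 0, -3], "spin": 0, "jaw": 0}, {"translation": [0, 0, -6], "spin": 0, "jaw": 0}, {"translation": [0, 0, -6], "spin": 0, "jaw": 0}, {"translation": [0, 0, -6], "spin": 0, "jaw": 0}])

```text
time: 12.65
tool_pos: [0.4519, 0.2811, 0.1671]
tool_rot: [-3.142, -0.001, 0.216]
contact_force: [0.6, -1.0, 0.7]
opening: 0.0004
grip_force: 0.0
```

```bash
python3 -c "
from h import *
rel((-108,0,205),(-108,0,120),(-108,0,86))
p,d,c=grab('side');P=cloud(d,c)
B=P.reshape(-1,3);c0,s0=np.cos(YAW),np.sin(YAW);D=B[:,:2]-BOX
b=np.c_[c0*D[:,0]+s0*D[:,1],-s0*D[:,0]+c0*D[:,1],B[:,2]]*1000
t=b[(abs(b[:,0])<50)&(abs(b[:,1])<70)&(b[:,2]>135)&(b[:,2]<165)]
A=np.c_[t[:,0],t[:,1],np.ones(len(t))];co=np.linalg.lstsq(A,t[:,2],rcond=None)[0];print('lid top',len(t),co.round(3))
q=b[(b[:,0]<-74)&(b[:,0]>-125)&(abs(b[:,1])<40)&(b[:,2]>82)&(b[:,2]<140)];print('clip',len(q),np.percentile(q,[2,50,98],axis=0).round() if len(q) else '')
cv2.imwrite('pics/z5.png',cv2.resize(p[130:310,250:480,::-1],None,fx=3,fy=3))"
```

```text
t 12.65 box-frame TCP mm [-31.3   0.4 205.1] yaw err deg -0.04 tilt [-3.142e+00 -1.000e-03] F [ 0.6 -1.   0.7] open 0.0
(-108, 0, 205) [-7.67  0.04  0.  ]
(-108, 0, 120) [-7.68  0.04  8.5 ]
(-108, 0, 86) [-7.68  0.04 11.9 ]
lid top 1052 [ -0.     -0.    150.583]
clip 246 [[-116.  -24.   98.]
 [ -97.    6.  106.]
 [ -75.   27.  110.]]
```

View pics/z5.png

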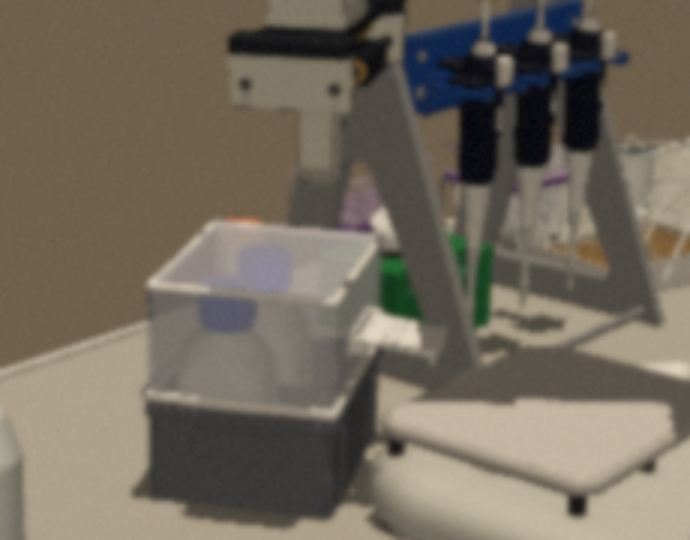

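The lid is fully shut: the plane fit to its top gives 150.6 mm and level. The clip, at crop (400,330), sticks out flat at z of about 106 mm and reaches x = -117. I keep the tip at z ≥ 88 so the gripper body stays above the lid top, swing the clip down, then press it in.

Request:
send_rows(targets=[{"translation": [-3, 0, 0], "spin": 0, "jaw": 0}, {"translation": [-7.5, 0, 0], "spin": 0, "jaw": 0}, {"translation": [-7.5, 0, 2], "spin": 0, "jaw": 0}, {"translation": [-7.5, 0, 5], "spin": 0, "jaw": 0}, {"translation": [-7.5, 0, 8], "spin": 0, "jaw": 0}])

```text
time: 13.2
tool_pos: [0.3779, 0.2648, 0.0855]
tool_rot: [3.141, 0.001, 0.217]
contact_force: [0.5, -0.6, -0.5]
opening: 0.0004
grip_force: 0.0
```

```bash
python3 -c "
from h import *
rel((-107,0,89),(-81,0,89))"
```

```text
t 13.2 box-frame TCP mm [-107.1    0.3  123.5] yaw err deg -0.02 tilt [3.141e+00 1.000e-03] F [ 0.5 -0.6 -0.5] open 0.0
(-107, 0, 89) [0.01 0.03 3.45]
(-81, 0, 89) [2.61 0.03 3.45]
```

Request:
send_rows(targets=[{"translation": [0, 0, 0.8], "spin": 0, "jaw": 0}, {"translation": [0, 0, 1.6], "spin": 0, "jaw": 0}, {"translation": [0, 0, 2.4], "spin": 0, "jaw": 0}, {"translation": [0, 0, 3.2], "spin": 0, "jaw": 0}, {"translation": [0, 0, 3.4], "spin": 0, "jaw": 0}])

```text
time: 13.7
tool_pos: [0.3788, 0.265, 0.0527]
tool_rot: [3.141, 0.0, 0.216]
contact_force: [0.6, 0.5, -0.2]
opening: 0.0005
grip_force: 0.2
```

Request:
send_rows(targets=[{"translation": [0.6, 0, 0], "spin": 0, "jaw": 0}, {"translation": [1.1, 0, 0], "spin": 0, "jaw": 0}, {"translation": [1.6, 0, 0], "spin": 0, "jaw": 0}, {"translation": [2.1, 0, 0], "spin": 0, "jaw": 0}, {"translation": [2.6, 0, 0], "spin": 0, "jaw": 0}])

```text
time: 14.2
tool_pos: [0.4026, 0.2702, 0.0528]
tool_rot: [3.141, 0.004, 0.216]
contact_force: [-18.0, -1.8, 15.5]
opening: 0.0006
grip_force: 9.2
```

```bash
cat >> h.py <<'E'
def clip():
    for n in('side','top'):
        p,d,c=grab(n);B=cloud(d,c).reshape(-1,3);c0,s0=np.cos(YAW),np.sin(YAW);D=B[:,:2]-BOX
        b=np.c_[c0*D[:,0]+s0*D[:,1],-s0*D[:,0]+c0*D[:,1],B[:,2]]*1000
        q=b[(b[:,0]<-63)&(b[:,0]>-125)&(abs(b[:,1])<30)&(b[:,2]>40)&(b[:,2]<112)&((b[:,0]>-95)|(b[:,2]>85))]
        for lo in range(40,112,8):
            r=q[(q[:,2]>=lo)&(q[:,2]<lo+8)]
            if len(r)>3: print(n,lo,len(r),'x',np.percentile(r[:,0],[5,50,95]).round(),'y',r[:,1].min().round(),r[:,1].max().round())
E
python3 -c "
from h import *
rel((-81,0,89)); clip()"
```

```text
t 14.2 box-frame TCP mm [-81.7   0.3  90.8] yaw err deg -0.05 tilt [3.141 0.004] F [-18.   -1.8  15.5] open 0.001
(-81, 0, 89) [0.07 0.03 0.18]
side 56 39 x [-73. -71. -64.] y -25.0 26.0
side 64 28 x [-72. -71. -64.] y -25.0 28.0
side 72 28 x [-72. -71. -63.] y -21.0 30.0
side 80 23 x [-73. -71. -68.] y -11.0 28.0
side 88 36 x [-92. -75. -68.] y -5.0 28.0
side 96 41 x [-93. -80. -69.] y -12.0 30.0
side 104 77 x [-93. -78. -63.] y -16.0 30.0
```

Request:
send_rows(targets=[{"translation": [-0.6, 0, -0.2], "spin": 0, "jaw": 0}, {"translation": [-1.5, 0, -0.4], "spin": 0, "jaw": 0}, {"translation": [-2.8, 0, -1], "spin": 0, "jaw": 0}, {"translation": [-3, 0, -5], "spin": 0, "jaw": 0}, {"translation": [-3, 0, -9], "spin": 0, "jaw": 0}])

```text
time: 14.8
tool_pos: [0.3729, 0.2636, 0.144]
tool_rot: [3.141, 0.002, 0.217]
contact_force: [1.0, 0.2, 0.2]
opening: 0.0005
grip_force: 0.0
```

Request:
send_rows(targets=[{"translation": [0, 3, -4], "spin": 0, "jaw": 0}, {"translation": [0, 7, -8], "spin": 0, "jaw": 0}, {"translation": [0, 11, -10], "spin": 0, "jaw": 0}, {"translation": [0, 11, -10], "spin": 0, "jaw": 0}, {"translation": [0, 11, -10], "spin": 0, "jaw": 0}])

```text
time: 15.3
tool_pos: [0.3981, 0.1562, 0.2438]
tool_rot: [-3.141, -0.002, 0.214]
contact_force: [0.4, 0.9, -0.1]
opening: 0.0001
grip_force: 0.0
```

```bash
python3 -c "
from h import *
rel(); clip()
p,d,c=grab('side');P=cloud(d,c)
B=P.reshape(-1,3);c0,s0=np.cos(YAW),np.sin(YAW);D=B[:,:2]-BOX
b=np.c_[c0*D[:,0]+s0*D[:,1],-s0*D[:,0]+c0*D[:,1],B[:,2]]*1000
t=b[(abs(b[:,0])<50)&(abs(b[:,1])<70)&(b[:,2]>140)&(b[:,2]<160)];print(np.linalg.lstsq(np.c_[t[:,0],t[:,1],np.ones(len(t))],t[:,2],rcond=None)[0].round(3))
q,_,_=grab('top')
cv2.imwrite('pics/z6.png',np.hstack([cv2.resize(p[150:320,200:400,::-1],(460,391)),cv2.resize(q[150:300,180:300+10,::-1],(290,391))]))"
```

```text
t 15.3 box-frame TCP mm [-110.6 -110.   281.8] yaw err deg -0.18 tilt [-3.141e+00 -2.000e-03] F [ 0.4  0.9 -0.1] open 0.0
side 56 39 x [-73. -71. -63.] y -24.0 28.0
side 64 30 x [-72. -71. -63.] y -24.0 29.0
side 72 28 x [-72. -71. -65.] y -23.0 29.0
side 80 25 x [-72. -71. -68.] y -18.0 27.0
side 88 27 x [-73. -71. -68.] y -21.0 27.0
side 96 18 x [-72. -71. -67.] y -18.0 29.0
side 104 51 x [-72. -69. -64.] y -29.0 30.0
top 40 5 x [-94. -93. -91.] y 23.0 30.0
top 56 30 x [-74. -73. -72.] y -26.0 26.0
top 80 9 x [-74. -73. -72.] y -22.0 25.0
top 88 20 x [-73. -73. -72.] y -19.0 26.0
top 96 17 x [-72. -72. -63.] y -27.0 26.0
top 104 130 x [-72. -68. -63.] y -29.0 30.0
[-0.00000e+00 -1.00000e-03  1.50555e+02]
```

View pics/z6.png

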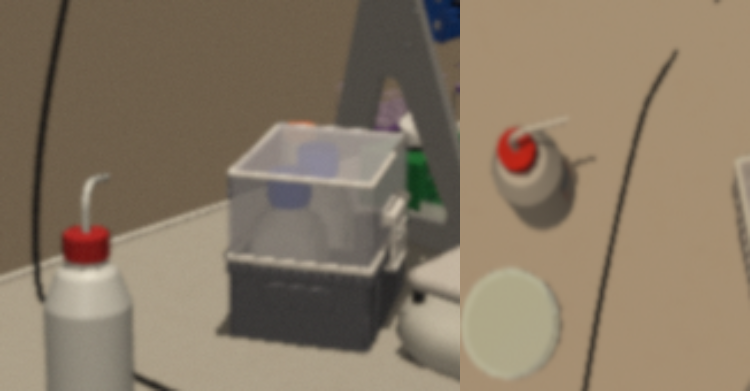

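The lid is shut. The clip lies flat on the box front at crop (398,225), with x about -71 mm over its whole length. Both caps stand level inside, and the wash bottle and dishes are where they were. The arm is clear, so I hand in.

```bash
python3 -c "
from cell import job
print(job.hand_in())"
```

```text
the job is handed in; nothing more can be done
None
```

I pushed the toppled bottle upright, shut the lid and then pressed the clip flat, in that order; the pictures show all three done and the other bottle still standing, and I handed the job in at about 15 s.

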